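Set the drain elbow of the tissue processor and put the catch jug under it

ROBOT

A 6-joint arm with a two-finger parallel gripper is mounted at the origin on the work surface. World frame = base frame: x ahead of the robot, y to its left, z up, the work surface at z = 0. Lengths are in m, angles in rad, forces in N, time in s.
With the tool pointing down it reaches from about 0.35 to 0.925 m from the base axis. Payload 6.4 kg.
Tool frame: the origin (TCP) lies between the finger pads; the fingertips stand 19 mm ahead of it and the grasp point (between the pads) is the TCP; z points along the fingers, y is the line along which they close (so a half turn about z gives the same grasp; the last joint's range is limited). The gripper opens to 94 mm and grips with 3 to 60 N. Pads are 16 mm wide; open, the fingers measure 119 mm over their backs; the gripper's body (75 mm by 177 mm) begins 78 mm behind the grasp point.
Start: joints at [-1.36, 0.245, 1.558, -0, 1.339, -0.174], TCP at [0.244, -0.602, 0.224] pointing down, gripper open.
Joint ranges: [-3.13, 3.13], [-1.02, 2.26], [0.13, 2.54], [-0.95, 4.09], [0.21, 2.88], [-2.74, 2.74]. Speed limits (rad/s): [2.57, 2.57, 3.14, 3.14, 3.14, 3.14].

INTERFACE

Orientations are given as a unit quaternion [w, x, y, z].
In Python, from cell import arm, read_camera, camera_params, workorder gives the robot as it stands. The module is installed in compiled form; this text tells all that it offers.
- The arm moves only by the shell command python3 -m crank 'ROWS' [FORCE]. ROWS is a JSON object of lists of equal length, an entry for each row: "xyz": the shift along the tool's x, y, z in m, a list of three; "rot": the turn, a rotation vector about the tool's x, y, z in rad, a list of three; "claw": the closure, from 0 (fully open) to 1 (shut). In form: {"xyz": [[tx, ty, tz], ...], "rot": [[ax, ay, az], ...], "claw": [claw, ...]}. A call has 1 to 12 rows; each row is the pose to reach, as a shift and turn from the pose commanded when the call began, along the tool's axes at that moment; what a row does not reach only later rows make up. A row lasts 1/12 s, in which the tool goes at most 41.7 mm and 7.16 degrees, less where a joint would pass 70% of its speed; a pose out of reach is approached as far as the arm can. A call with a gripper value outside its range is refused whole. The fingers move at their own pace and stop on an object; FORCE is the grip in N (left out, the last holds). Time passes only in rows, so rows that repeat a pose let the fingers close. It gives the time, the measured TCP pose, the force, the opening and the grip force at its end, in the units of the state.
- arm.get_obs(): the state, without advancing time (a new reading comes with each control period).
- read_camera(name): name is "scene" or "side" or "wrist"; returns the picture (480x640x3 uint8, red, green, blue); there is no depth.
- camera_params(name): a dict with "vertical_fov" (degrees; the focal length in pixels is half the picture's height over the tangent of half this angle, whatever the lens; pixels are square), "cx", "cy" (the principal point, pixels), "cam_to_world" (4x4, takes a point from camera to world coordinates). Camera axes: x right, y up, looking along -z (the intrinsics and any distortion apply to the point x, -y, -z); pixel columns grow to the right and rows downward; lengths in m; the calibration is good to about 2 mm. A picture is of the moment at which its call begins: read the wrist's pose just before it. camera_params takes no time and is no camera call; for the wrist camera it gives the pose at the moment of the call.
- workorder.job_done(): hands the job in; it is judged then, once.
The state is a dict: "t": time; "q": joint angles; "joint_vel": joint speeds; "tau": joint torques, N m; "tool_pos": TCP position; "tool_rot": TCP orientation; "ft_force": force on the tool from outside, world axes, zero at the start; "ft_torque": the same for the moment, N m; "grip_width": finger opening in m; "grasp_force": force on a finger pad.
Only numpy, scipy, OpenCV 4.12 (cv2) and the standard library are available. Lean on these libraries where they do the work, as an engineer would, in place of code of your own. Each camera call takes 0.05 s, during which the arm holds its last target. There are 200 camera calls.

TASK

The drain elbow of the tissue processor has been started on its threaded stub: screw it on clockwise until its outlet points at the rib marked on the apron, without running it well past the mark. Leave the steel jug standing upright on the bench with its mouth centred under the elbow's outlet, ready to catch the drained reagent, and leave the other loose things on the bench where they are.

Things in the scene. Friction and masses are not known exactly. Their poses are not given: they have to be found in the camera images.
- processor: Low white benchtop tissue processor, fixed. Origin: on the bench straight below the foot of the drain stub; x to the machine's back, y to its left, z up; the operator's and robot's side is -x. 424 mm wide (y), x from -59 to 273 mm, deck 200 mm high with a round steel lid. Its upright front (x = -53 mm, up to 120 mm high) meets a white apron that slopes up and back at 35 degrees from level.
- lamp_bar (a point): Centre of the lamp bar, part of the machine: a level tube 18 mm thick and 440 mm long (y) across it, 349 mm above the bench, 6 mm in front (-x) of the processor's origin, so it hangs over the elbow. Two upright posts 14 mm thick carry it, 206 mm to either side. Axes as processor.
- stub_foot (a point): Centre of the drain stub where it leaves the apron, 160 mm above the bench. Axes as processor. The stub's axis leans 35 degrees from vertical towards the machine's -x (towards the operator); steel flange 92 mm across, 5 mm thick; stub with a coarse thread, 52 mm across.
- mark (a point): The index mark: a dark cast rib 18 mm long, 8 mm wide, 4 mm high on the apron just outside the flange, straight downhill of the stub (its middle 55 mm from the stub's axis). Axes as processor.
- elbow (a joint): Turn of the drain elbow on its thread, rad. 0: the outlet points exactly at the mark. It starts between -2.3 and -1.2 and grows as the elbow is screwed on clockwise, seen from above down the stub; the end stop is at +0.7. It takes about 0.3 N m to turn, stays where it is left, and moves 6 mm along the stub per turn.
- elbow_corner (a point): Where the axes of the steel elbow's legs meet, 80 mm from the apron (up to 2 mm more at the start). z: up along the leaning stub; the outlet leg runs along -x; both turn with the elbow. Both legs are round tubes 42 mm thick with a ball of that size at the corner, to be gripped across (along y) by fingers coming along -z; 22 mm below the corner begin a collar 50 mm across and a hexagon nut 68 mm.
- outlet (a point): Centre of the elbow's open outlet, 110 mm from the corner along the elbow's -x; axes as elbow_corner. The outer 45 mm of the leg has three hose ribs 47 mm across. With the elbow at the mark the outlet slants down to the operator's side, 136 mm in front (-x) of the processor's origin and 162 mm above the bench, its lower lip 143 mm above it.
- jug: Open round stainless steel jug, 90 mm in diameter, 110 mm high, 0.2 to 0.3 kg, empty, loose, wall 3 mm. Origin: centre of its underside, z up. A strap handle stands on its -x side.
- jug_rim (a point): Centre of the jug's mouth, 110 mm above its underside; axes as jug.
- jug_handle (a point): Middle of the upright strap of the jug's handle, 77 mm from the jug's axis towards its -x, 64 mm above its underside: a bar 14 mm wide (y), 8 mm thick (x), 70 mm high (29 to 99 mm above the underside), with 24 mm of clear space between it and the jug's wall. Axes as jug.
- reagent_bottle: Amber glass bottle, 72 mm in diameter, 150 mm high, loose bystander. Origin: centre of its underside.
- specimen_jar: Clear plastic jar with a white lid, 56 mm in diameter, 70 mm high, loose bystander in front of the processor. Origin: centre of its underside.
- beaker: Glass beaker, 60 mm in diameter, 80 mm high, loose bystander in front of the processor. Origin: centre of its underside.
- slide_box: Grey slide box 70 x 100 x 34 mm, loose bystander. Origin: centre of its underside.
- cassette_basket: Open steel basket with partitions, 120 x 160 x 65 mm, loose bystander. Origin: centre of its underside.
- slide_tray: Flat aluminium slide tray 150 x 200 x 10 mm, loose bystander. Origin: centre of its underside.
There are look-alikes about, which are no part of the job. What is shaped like the jug but blue or green is not meant.

How it is judged:
At the end, for the whole second after the job is handed in: The elbow's outlet points at the mark within 0.12 rad (7 degrees), and the jug stands upright (within 0.08 rad) and still on the bench, the centre of its mouth within 25 mm (horizontally) of below the centre of the outlet (value of joint elbow between -0.12 and 0.12 rad and horizontal distance between jug_rim and outlet below 0.025 m and height (world z) of jug below 0.006 m and angle between jug's own z axis and vertical below 0.08 rad and linear speed of jug below 0.02 m/s); the robot touches nothing.
It fails at once if the elbow is run past the mark by more than 0.25 rad (14 degrees) (value of joint elbow above 0.25 rad).
It fails at once if a bystander (bottle, jar, beaker, slide box, basket, tray) is shifted by more than 40 mm or knocked over (distance of any of reagent_bottle, specimen_jar, beaker, slide_box, cassette_basket, slide_tray from where it was at the start of the episode above 0.04 m or angle between any of reagent_bottle, specimen_jar, beaker's own z axis and vertical above 0.5 rad).
It also fails if it takes over 67 s, if anything falls off the work surface, if the arm or the gripper's body presses on something with over 40 N, if the wrist force passes 120 N, or if a joint passes its speed limit or range.

## Working session

There is one attempt and no reset: what is moved stays moved. The work goes in short steps, Python scripts to look and compute and a shell command to move; the robot and the scene stay as the last step left them, time stands still between calls to the robot, and variables do not carry over. Pictures are saved under pics/ and viewed, at most 10 in all, crops included, and the job is handed in when it is done.

```bash
mkdir -p pics
python3 - <<'E'
from cell import arm, read_camera, camera_params
import cv2, numpy as np
for n in ["scene","side"]:
    im=read_camera(n); cv2.imwrite(f"pics/{n}0.png",im[:,:,::-1]); p=camera_params(n)
    print(n,{k:(np.round(v,4).tolist() if k=='cam_to_world' else v) for k,v in p.items()})
o=arm.get_obs(); print(o)
E
```

```text
scene {'vertical_fov': 45.544721256798994, 'cx': 312.02158254124083, 'cy': 240.99741290217636, 'cam_to_world': [[0.7789, -0.5331, 0.3304, 0.9844], [0.6272, 0.6626, -0.4094, -0.6087], [-0.0006, 0.5261, 0.8504, 1.5033], [0.0, 0.0, 0.0, 1.0]]}
side {'vertical_fov': 46.43117397395938, 'cx': 327.62983633434493, 'cy': 229.84671261708573, 'cam_to_world': [[-0.7381, 0.4572, -0.4961, -0.2748], [-0.6745, -0.5174, 0.5267, 0.8192], [-0.0159, 0.7234, 0.6903, 1.3066], [0.0, 0.0, 0.0, 1.0]]}
{'t': 0.1, 'q': array([-1.36008953e+00,  2.45683581e-01,  1.55888477e+00,  2.11413239e-06,
        1.33868213e+00, -1.74095883e-01]), 'joint_vel': array([-0.00054261, -0.00341779, -0.00416403,  0.00109822, -0.00087246,
       -0.00167075]), 'tau': array([ 1.69488535e-04, -4.16909802e+01, -3.15527701e+01,  6.86936569e-02,
        3.10005597e-02, -5.12153690e-05]), 'tool_pos': array([ 0.24389663, -0.60196624,  0.22349826]), 'tool_rot': array([-8.28793952e-04,  9.81547599e-01,  1.91216170e-01, -1.41444592e-05]), 'ft_force': array([-0.59168792, -0.17645306, -0.14800531]), 'ft_torque': array([-0.03006166, -0.00165998,  0.03552107]), 'grasp_force': 0.0, 'grip_width': 0.09391913650905483}
```

View pics/scene0.png

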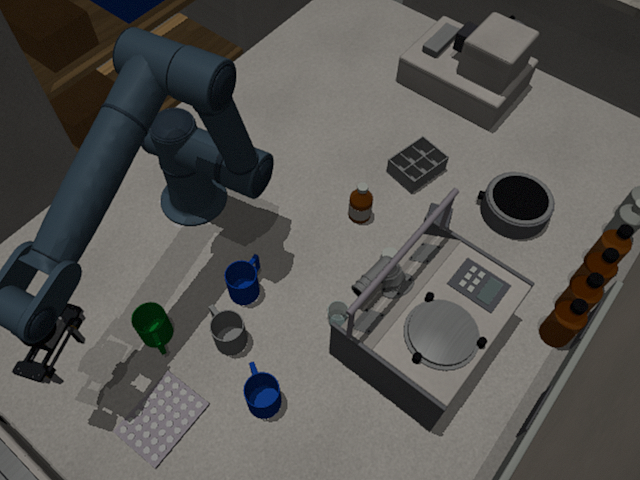

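View pics/side0.png

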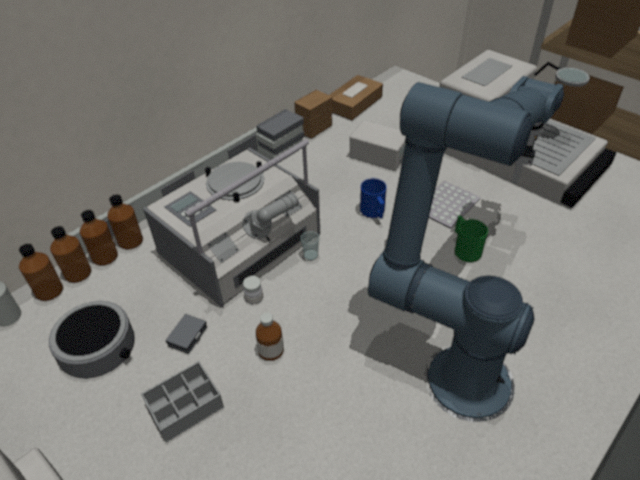

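Scene view: the steel jug candidate is at (228,332) with its handle towards (213,312). The look-alikes are blue at (242,282) and (263,395) and green at (152,325). Only the one at (228,332) is bare grey steel, so it fits. The elbow is at about (385,275), and the lamp bar runs from (352,315) to (455,195). Next I'll enlarge the views.

Run:
```python
import cv2, numpy as np
a=cv2.imread("pics/scene0.png"); b=cv2.imread("pics/side0.png")
g=lambda i:cv2.convertScaleAbs(i,alpha=1.5,beta=15)
c=cv2.resize(g(a[180:380,200:467]),(800,600),interpolation=cv2.INTER_CUBIC); cv2.imwrite("pics/c1.png",c)
c=cv2.resize(g(b[130:310,140:380]),(800,600),interpolation=cv2.INTER_CUBIC); cv2.imwrite("pics/c2.png",c)
```

```text
(no output)
```

View pics/c1.png

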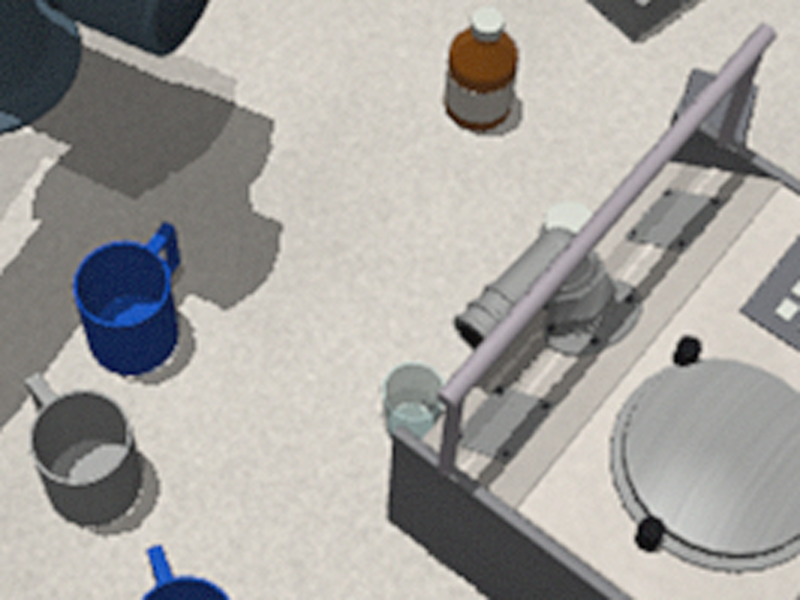

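View pics/c2.png

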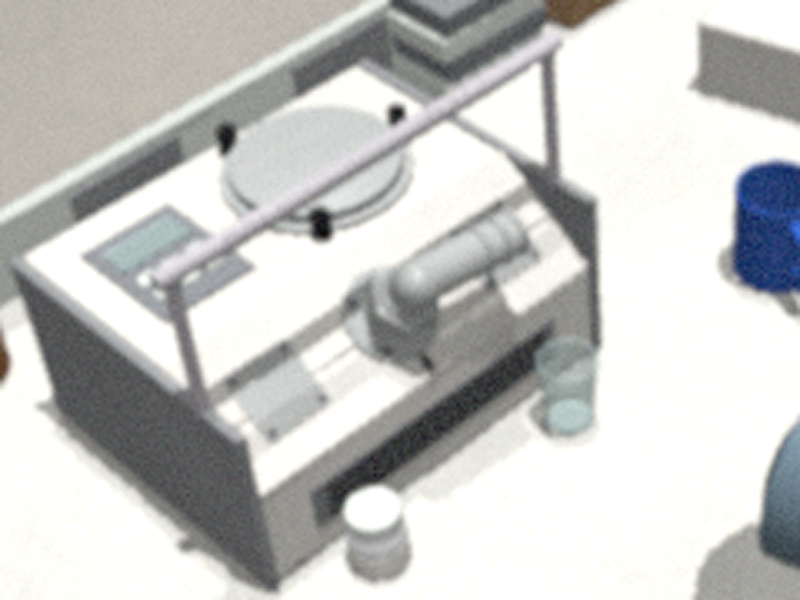

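Both crops show what I need.
- **c1 (scene):** the steel jug's rim is centred at (84,435) and its handle top is at (37,385). The bar ends are (450,395) and (768,32), and the outlet is at (466,330). The beaker is at (412,400), under the bar's right end.
- **c2 (side):** the elbow's ball is at (412,285) and its outlet at (517,230). The jar is at (376,530), the beaker at (567,385), and the bar ends are (165,275) and (555,42).

The bare grey jug is confirmed as the one to use.

```bash
cat > h.py <<'E'
import numpy as np
from cell import camera_params
def ray(n,px,P=None):
    p=P or camera_params(n); f=240/np.tan(np.radians(p['vertical_fov']/2)); M=np.array(p['cam_to_world'])
    d=np.array([(px[0]-p['cx'])/f,-(px[1]-p['cy'])/f,-1]); d=M[:3,:3]@d
    return M[:3,3],d/np.linalg.norm(d)
def onz(n,px,z,P=None):
    o,d=ray(n,px,P); return o+d*(z-o[2])/d[2]
def tri(r):
    A=sum(np.eye(3)-np.outer(d,d) for o,d in r); b=sum((np.eye(3)-np.outer(d,d))@o for o,d in r)
    x=np.linalg.solve(A,b); return x,[np.linalg.norm((np.eye(3)-np.outer(d,d))@(x-o)) for o,d in r]
s=lambda x,y:(200+x/2.996,180+y/3.0)
t=lambda x,y:(140+x/3.333,130+y/3.333)
E
python3 - <<'E'
from h import *
np.set_printoptions(precision=4,suppress=True)
for nm,a,b in [("barL",s(768,32),t(165,275)),("barR",s(450,395),t(555,42)),("corner",s(592,278),t(412,285)),("outlet",s(466,330),t(520,230)),("beakertop",s(413,385),t(567,357)),("jar",s(570,215),t(374,508))]:
    x,e=tri([ray("scene",a),ray("side",b)]); print(nm,x,e[0])
for nm,a in [("barL",s(768,32)),("barR",s(450,395))]: print(nm,onz("scene",a,.349))
print(onz("side",t(165,275),.349),onz("side",t(555,42),.349))
print("rim",onz("scene",s(84,435),.11),"hand",onz("scene",s(37,384),.099),"beaker",onz("scene",s(413,385),.08))
print("jug base",onz("scene",s(93,478),0.0))
print("jar",onz("side",t(374,508),.07),"beaker",onz("side",t(567,357),.08), onz("side",t(567,416),.0))
# front bottom corner left machine, right
print("L corner base",onz("side",t(275,585),0))
for b in [s(122,305),s(185,600)]: print("blue",onz("scene",b,.08))
E
```

```text
barL [0.7234 0.2815 0.3542] 0.0046452071117276915
barR [ 0.7149 -0.1449  0.3495] 0.002468773722455181
corner [0.7053 0.068  0.2103] 0.01198752951554578
outlet [ 0.6622 -0.0394  0.2272] 0.0015324061743362625
beakertop [ 0.6224 -0.051   0.086 ] 0.0013913823567756804
jar [0.6275 0.1904 0.0756] 0.0029101001546236417
barL [0.7251 0.2898 0.349 ]
barR [ 0.7165 -0.143   0.349 ]
[0.724  0.2765 0.349 ] [ 0.7133 -0.1469  0.349 ]
rim [ 0.434  -0.2784  0.11  ] hand [ 0.3628 -0.2662  0.099 ] beaker [ 0.6219 -0.0476  0.08  ]
jug base [ 0.4267 -0.2786  0.    ]
jar [0.6291 0.1859 0.07  ] beaker [ 0.6257 -0.0561  0.08  ] [ 0.6279 -0.054   0.    ]
L corner base [0.6788 0.2699 0.    ]
blue [ 0.3598 -0.1533  0.08  ]
blue [ 0.5927 -0.3277  0.08  ]
```

```bash
cat >> h.py <<'E'
from cell import arm
from scipy.spatial.transform import Rotation as R
np.set_printoptions(precision=4,suppress=True)
def pose():
    o=arm.get_obs(); q=np.array(o['tool_rot']); return np.array(o['tool_pos']),R.from_quat(q[[1,2,3,0]])
def lean(b,yaw=-.02):  # tool x=left, y=ahead, z down, leaned so that z points ahead by b
    x=np.array([0,1,0]);z=np.array([np.sin(b),0,-np.cos(b)])
    return R.from_euler('z',yaw)*R.from_matrix(np.c_[x,np.cross(z,x),z])
def delta(p,Rt,base=None):
    p0,R0=base or pose(); return R0.inv().apply(np.array(p)-p0),(R0.inv()*Rt).as_rotvec()
E
python3 - <<'E'
from h import *
print(delta([.244,-.602,.38],pose()[1])); print(delta([.5,.06,.40],lean(np.radians(40))))
print(np.array(camera_params("wrist")['cam_to_world']))
E
```

```text
(array([ 0.0001, -0.0002, -0.1565]), array([0., 0., 0.]))
(array([ 0.4859, -0.5177, -0.1755]), array([-0.6172,  0.4051, -1.1166]))
[[ 0.3752  0.8944  0.2434  0.3144]
 [-0.927   0.3625  0.0968 -0.573 ]
 [-0.0016 -0.262   0.9651  0.3831]
 [ 0.      0.      0.      1.    ]]
```

```bash
python3 -m crank '{"xyz":[[0,0,-0.04],[0,0,-0.08],[0,0,-0.12],[0,0,-0.156],[0.03,-0.03,-0.156],[0.06,-0.06,-0.157],[0.09,-0.09,-0.158],[0.12,-0.12,-0.16],[0.15,-0.15,-0.162],[0.18,-0.18,-0.164],[0.21,-0.21,-0.166],[0.24,-0.24,-0.168]],"rot":[[0,0,0],[0,0,0],[0,0,0],[0,0,0],[-0.05,0.03,-0.09],[-0.1,0.07,-0.18],[-0.15,0.1,-0.27],[-0.2,0.13,-0.36],[-0.25,0.165,-0.45],[-0.3,0.2,-0.54],[-0.35,0.23,-0.63],[-0.4,0.26,-0.72]],"claw":[0,0,0,0,0,0,0,0,0,0,0,0]}' 10
python3 - <<'E'
from h import *
print(delta([.5,.06,.40],lean(np.radians(40))))
E
```

```text
t: 1.1
tool_pos: [0.3742, -0.2938, 0.3918]
tool_rot: [0.167, 0.823, 0.518, 0.162]
ft_force: [1.9, 0.1, -0.1]
grip_width: 0.094
grasp_force: 0.0
(array([ 0.3733, -0.0404,  0.0098]), array([-0.2152,  0.1456, -0.3911]))
```

```bash
python3 -m crank '{"xyz":[[0.373,-0.04,0.01],[0.373,-0.04,0.01],[0.373,-0.04,0.01],[0.373,-0.04,0.01],[0.373,-0.04,0.01],[0.373,-0.04,0.01],[0.373,-0.04,0.01],[0.373,-0.04,0.01],[0.373,-0.04,0.01],[0.373,-0.04,0.01],[0.373,-0.04,0.01],[0.373,-0.04,0.01]],"rot":[[-0.215,0.146,-0.391],[-0.215,0.146,-0.391],[-0.215,0.146,-0.391],[-0.215,0.146,-0.391],[-0.215,0.146,-0.391],[-0.215,0.146,-0.391],[-0.215,0.146,-0.391],[-0.215,0.146,-0.391],[-0.215,0.146,-0.391],[-0.215,0.146,-0.391],[-0.215,0.146,-0.391],[-0.215,0.146,-0.391]],"claw":[0,0,0,0,0,0,0,0,0,0,0,0]}'
python3 - <<'E'
from h import *
from cell import read_camera
import cv2,json
print(pose()[0],arm.get_obs()['q'])
p=camera_params("wrist"); im=read_camera("wrist"); cv2.imwrite("pics/w1.png",im[:,:,::-1])
p['cam_to_world']=np.array(p['cam_to_world']).tolist(); json.dump(p,open("w1.json","w")); print(p)
E
```

```text
t: 2.1
tool_pos: [0.5011, 0.0573, 0.3999]
tool_rot: [0.243, 0.673, 0.657, 0.238]
ft_force: [-0.6, -0.5, -0.5]
grip_width: 0.0939
grasp_force: 0.0
[0.5011 0.0573 0.3999] [-0.1581 -0.6445  2.1145  0.1054  0.9843 -0.1617]
{'vertical_fov': 71.44102224872196, 'cx': 325.6745502403356, 'cy': 237.64828594816004, 'cam_to_world': [[0.767979039534743, 0.19017279900864142, -0.6115901416410423, 0.40005633152921316], [-0.018706444859866812, 0.961153697620183, 0.2753790813982656, 0.1362471491439486], [0.6402017367642766, -0.20004468517875382, 0.7417033505221172, 0.5224607268056265], [0.0, 0.0, 0.0, 1.0]]}
```

View pics/w1.png

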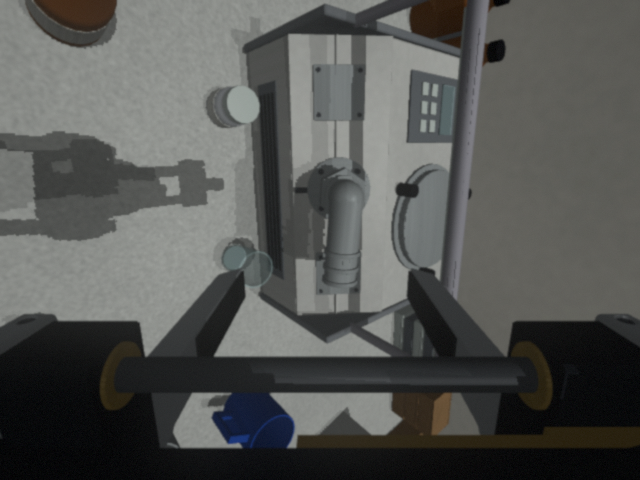

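The wrist view shows the elbow's ball at (346,190) and the outlet at (341,283). The mark rib is at (302,190) and the bar runs from (477,20) to (453,280). The jar is at (241,106) and the beaker at (257,268).

Run:
```python
from h import *
import json
P=json.load(open("w1.json"))
a,b=onz("w",(477,20),.349,P),onz("w",(453,280),.349,P); print("bar",a,b,"yaw",-np.arctan2(b[0]-a[0],b[1]-a[1]) , np.arctan((a-b)[0]/(a-b)[1]))
c=onz("w",(346,190),.227,P); print("corner",c)
foot_mark=onz("w",(302,190),.160-.055*np.sin(np.radians(35))+.003,P); print("mark",foot_mark)
print("jar",onz("w",(241,106),.07,P),"beaker",onz("w",(257,268),.08,P),"outlet z=.2255",onz("w",(341,283),.2255,P))
x,e=tri([ray("w",(346,190),P),ray("side",t(412,285))]);print("corner tri side",x,e)
x,e=tri([ray("w",(341,283),P),ray("side",t(520,230)),ray("scene",s(466,330))]);print("outlet tri",x,e)
L=np.radians(35);ax=np.array([-np.sin(L),0,np.cos(L)])
for yaw in (-.03,-.02,-.01,0):
    Z=R.from_euler('z',yaw); A=Z.apply(ax); D=Z.apply([-np.cos(L),0,-np.sin(L)]); Y=Z.apply([0,1,0])
    o,d=ray("w",(341,283),P); q=o+d*(A@(c-o))/(A@d)-c; print(yaw,np.arctan2(q@Y,q@D),np.linalg.norm(q))
```

```text
bar [0.7231 0.2385 0.349 ] [ 0.7236 -0.0124  0.349 ] yaw -3.1399129684720877 -0.0016796851177056096
corner [0.677 0.08  0.227]
mark [0.6801 0.0707 0.1315]
jar [0.6264 0.1862 0.07  ] beaker [ 0.6258 -0.0495  0.08  ] outlet z=.2255 [ 0.6692 -0.0401  0.2255]
corner tri side [0.668  0.0819 0.2385] [np.float64(0.0012249561339306217), np.float64(0.0012249561339310476)]
outlet tri [ 0.6632 -0.0388  0.2285] [np.float64(0.0027756715246079065), np.float64(0.00301989044821804), np.float64(0.00033764268590661235)]
-0.03 -1.5365610402576069 0.12080917888498545
-0.02 -1.5292303297331307 0.12109922594232718
-0.01 -1.5219007533399893 0.12139467661023132
0 -1.5145725100091258 0.12169557219763058
```

```bash
cat >> h.py <<'E'
C=np.array([.680,.070,.2265]);YAW=-.01;L=np.radians(35);Zy=R.from_euler('z',YAW)
A=Zy.apply([-np.sin(L),0,np.cos(L)]);D=Zy.apply([-np.cos(L),0,-np.sin(L)]);Y=Zy.apply([0,1,0])
def ed(f): return D*np.cos(f)+Y*np.sin(f)
def grip(f,d,tilt,ftilt=-1.5):
    x=-ed(ftilt); z=-A; R0=R.from_matrix(np.c_[x,np.cross(z,x),z])*R.from_rotvec([tilt,0,0])
    return C+d*ed(f)+A*(-.006/6.283*(f-ftilt)), R.from_rotvec(-A*(f-ftilt))*R0
E
python3 - <<'E'
from h import *
for tl in (.17,-.17):
    p,r=grip(-1.5,.05,tl); z=r.apply([0,0,1]); print(p,z, r.apply([0,1,0]))
    print(delta(p-.1*z,r))
E
```

```text
[0.6766 0.0202 0.2245] [ 0.4272  0.0077 -0.9041] [ 0.9016 -0.0787  0.4253]
(array([-0.0334,  0.0481,  0.151 ]), array([0.2544, 0.01  , 0.057 ]))
[0.6766 0.0202 0.2245] [ 0.7034 -0.019  -0.7105] [ 0.7075 -0.0768  0.7025]
(array([-0.0315,  0.0144,  0.1481]), array([-0.0855,  0.0002,  0.0577]))
```

```bash
python3 -m crank '{"xyz":[[-0.01,0.004,0.035],[-0.02,0.008,0.07],[-0.03,0.012,0.11],[-0.0315,0.0144,0.148],[-0.0315,0.0144,0.148],[-0.0315,0.0144,0.148]],"rot":[[-0.03,0,0.02],[-0.06,0,0.04],[-0.0855,0,0.058],[-0.0855,0,0.058],[-0.0855,0,0.058],[-0.0855,0,0.058]],"claw":[0,0,0,0,0,0]}' 10
python3 - <<'E'
from h import *
from cell import read_camera
import cv2,json
p,r=grip(-1.5,.05,-.17); print(delta(p,r),arm.get_obs()['q'])
P=camera_params("wrist"); P['cam_to_world']=np.array(P['cam_to_world']).tolist(); json.dump(P,open("w2.json","w"))
cv2.imwrite("pics/w2.png",read_camera("wrist")[:,:,::-1])
E
```

```text
t: 2.65
tool_pos: [0.6059, 0.0199, 0.2923]
tool_rot: [0.263, 0.683, 0.625, 0.271]
ft_force: [-0.6, 0.1, 0.1]
grip_width: 0.094
grasp_force: 0.0
(array([0.0025, 0.0029, 0.0979]), array([-0.0059,  0.0022, -0.0038])) [-0.2088 -0.3146  2.1148  0.227   0.5868 -0.2591]
```

View pics/w2.png

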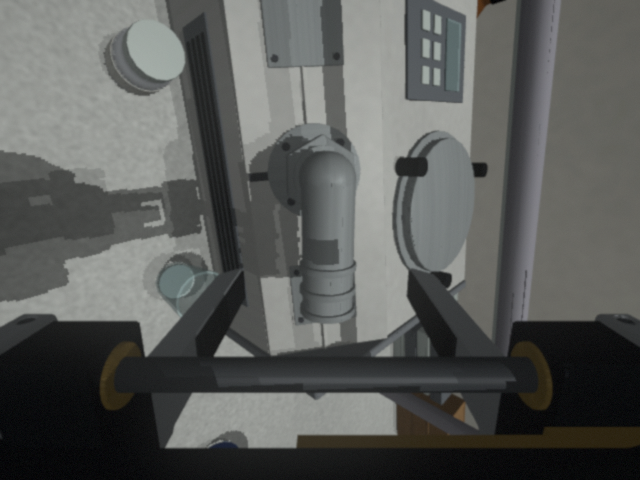

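The leg stands upright in the picture. The ball is centred near (328,177) and the outlet rim near (328,310). The leg is centred between the fingers and the approach is clear.

```bash
python3 - <<'E'
from h import *
import json
P=json.load(open("w2.json")); c=onz("w",(328,177),.2265,P); print(c)
o,d=ray("w",(328,307),P); q=o+d*(A@(C-o))/(A@d)-C; print(np.arctan2(q@Y,q@D),np.linalg.norm(q))
E
python3 -m crank '{"xyz":[[0.002,0.002,0.03],[0.002,0.003,0.06],[0.002,0.003,0.09],[0.002,0.003,0.098],[0.002,0.003,0.098],[0.002,0.003,0.098],[0.002,0.003,0.098],[0.002,0.003,0.098],[0.002,0.003,0.098],[0.002,0.003,0.098],[0.002,0.003,0.098],[0.002,0.003,0.098]],"rot":[[0,0,0],[0,0,0],[0,0,0],[0,0,0],[0,0,0],[0,0,0],[0,0,0],[0,0,0],[0,0,0],[0,0,0],[0,0,0],[0,0,0]],"claw":[0,0,0,0,0.6,0.6,0.6,0.6,0.6,0.6,0.6,0.6]}' 10
```

```text
[0.678  0.0724 0.2265]
-1.4825837268805089 0.10680237282863571
t: 3.7
tool_pos: [0.6757, 0.0239, 0.2263]
tool_rot: [0.262, 0.681, 0.627, 0.272]
ft_force: [-10.4, -0.9, -1.7]
grip_width: 0.0439
grasp_force: 3.8
```

```bash
python3 -m crank '{"xyz":[[0,0,0],[0,0,0],[0,0,0],[0,0,0]],"rot":[[0,0,0],[0,0,0],[0,0,0],[0,0,0]],"claw":[0.6,0.6,0.6,0.6]}' 25
python3 - <<'E'
from h import *
p,r=pose(); print(p,"leg ang from tool x:",np.arctan2(-r.apply([1,0,0])@Y,-r.apply([1,0,0])@D), "ang from pos",np.arctan2((p-C)@Y,(p-C)@D),np.linalg.norm(p-C),(p-C)@A)
print(arm.get_obs()['ft_force'],arm.get_obs()['ft_torque'],arm.get_obs()['grip_width'])
# rows: rotate about axis line through C, from current pose
for k in range(1,13):
    a=.12*k; Q=R.from_rotvec(-A*a); print(a,delta(C+Q.apply(p-C)-A*.006/6.283*a,Q*r,(p,r)))
E
```

```text
t: 4.03
tool_pos: [0.6753, 0.0238, 0.2256]
tool_rot: [0.262, 0.681, 0.628, 0.271]
ft_force: [-11.3, -0.5, 1.5]
grip_width: 0.0416
grasp_force: 25.0
[0.6753 0.0238 0.2256] leg ang from tool x: -1.502097013156908 ang from pos -1.4854187014844764 0.046415716886894186 0.0017042469724775585
[-11.3195  -0.5271   1.5062] [-0.2147  1.5977 -0.0365] 0.041641071770671494
0.12 (array([ 0.0004, -0.0055, -0.0008]), array([-0.0002, -0.0194,  0.1184]))
0.24 (array([ 0.0015, -0.0109, -0.0016]), array([-0.0004, -0.0389,  0.2368]))
0.36 (array([ 0.0032, -0.0161, -0.0023]), array([-0.0006, -0.0583,  0.3552]))
0.48 (array([ 0.0056, -0.0211, -0.003 ]), array([-0.0009, -0.0778,  0.4737]))
0.6 (array([ 0.0085, -0.0258, -0.0036]), array([-0.0011, -0.0972,  0.5921]))
0.72 (array([ 0.012 , -0.0301, -0.0042]), array([-0.0013, -0.1167,  0.7105]))
0.84 (array([ 0.016 , -0.034 , -0.0047]), array([-0.0015, -0.1361,  0.8289]))
0.96 (array([ 0.0204, -0.0373, -0.0052]), array([-0.0017, -0.1556,  0.9473]))
1.08 (array([ 0.0252, -0.0401, -0.0055]), array([-0.0019, -0.175 ,  1.0657]))
1.2 (array([ 0.0303, -0.0424, -0.0057]), array([-0.0021, -0.1945,  1.1841]))
1.3199999999999998 (array([ 0.0356, -0.044 , -0.0059]), array([-0.0024, -0.2139,  1.3025]))
1.44 (array([ 0.0411, -0.0449, -0.0059]), array([-0.0026, -0.2334,  1.421 ]))
```

```bash
python3 -m crank '{"xyz":[[0,-0.003,0],[0.0004,-0.0055,-0.001],[0.001,-0.008,-0.001],[0.0015,-0.011,-0.0016],[0.0023,-0.0135,-0.002],[0.003,-0.016,-0.002],[0.0044,-0.0186,-0.003],[0.0056,-0.021,-0.003],[0.007,-0.0235,-0.003],[0.0085,-0.026,-0.0036],[0.0085,-0.026,-0.0036]],"rot":[[0,-0.01,0.06],[0,-0.019,0.118],[0,-0.03,0.178],[0,-0.039,0.237],[0,-0.048,0.296],[0,-0.058,0.355],[0,-0.068,0.414],[-0.001,-0.078,0.474],[-0.001,-0.088,0.533],[-0.001,-0.097,0.592],[-0.001,-0.097,0.592]],"claw":[0.6,0.6,0.6,0.6,0.6,0.6,0.6,0.6,0.6,0.6,0.6]}' 25
python3 - <<'E'
from h import *
p,r=pose(); x=-r.apply([1,0,0]);print("leg ang from tool x:",np.arctan2(x@Y,x@D), "ang from pos",np.arctan2((p-C)@Y,(p-C)@D),np.linalg.norm(p-C),(p-C)@A)
print(arm.get_obs()['ft_torque'],arm.get_obs()['q'])
for a in (.15,.3,.45,.6,.75,.9):
    Q=R.from_rotvec(-A*a); print(a,delta(C+Q.apply(p-C)-A*.006/6.283*a,Q*r,(p,r)))
E
```

```text
t: 4.95
tool_pos: [0.6547, 0.034, 0.2103]
tool_rot: [0.202, 0.847, 0.387, 0.303]
ft_force: [-13.6, -2.9, 3.4]
grip_width: 0.0413
grasp_force: 25.0
leg ang from tool x: -0.9005397704902623 ang from pos -0.8834940210005973 0.04685453395890937 0.0010777884826887677
[-0.3488  1.687  -0.4767] [-0.1062 -0.0545  2.0414 -0.0899  0.4118  0.6752]
0.15 (array([ 0.0006, -0.0069, -0.001 ]), array([-0.    , -0.0244,  0.148 ]))
0.3 (array([ 0.0023, -0.0137, -0.002 ]), array([-0.0001, -0.0488,  0.296 ]))
0.45 (array([ 0.005 , -0.0201, -0.0029]), array([-0.0001, -0.0732,  0.444 ]))
0.6 (array([ 0.0086, -0.026 , -0.0037]), array([-0.0002, -0.0976,  0.592 ]))
0.75 (array([ 0.0131, -0.0314, -0.0044]), array([-0.0002, -0.122 ,  0.74  ]))
0.9 (array([ 0.0183, -0.036 , -0.0051]), array([-0.0003, -0.1464,  0.888 ]))
```

```bash
python3 -m crank '{"xyz":[[0,-0.0035,0],[0.0006,-0.007,-0.001],[0.0014,-0.0103,-0.0015],[0.0023,-0.0137,-0.002],[0.0036,-0.017,-0.0025],[0.005,-0.02,-0.003],[0.0068,-0.023,-0.0033],[0.0086,-0.026,-0.0037],[0.011,-0.0287,-0.004],[0.0131,-0.0314,-0.0044],[0.0131,-0.0314,-0.0044]],"rot":[[0,-0.012,0.074],[0,-0.024,0.148],[0,-0.037,0.222],[0,-0.049,0.296],[0,-0.061,0.37],[0,-0.073,0.444],[0,-0.085,0.518],[0,-0.098,0.592],[0,-0.11,0.666],[0,-0.122,0.74],[0,-0.122,0.74]],"claw":[0.6,0.6,0.6,0.6,0.6,0.6,0.6,0.6,0.6,0.6,0.6]}' 25
python3 - <<'E'
from h import *
import json,cv2
from cell import read_camera
p,r=pose(); x=-r.apply([1,0,0]);print("leg ang from tool x:",np.arctan2(x@Y,x@D), "ang from pos",np.arctan2((p-C)@Y,(p-C)@D),np.linalg.norm(p-C),(p-C)@A)
print(arm.get_obs()['ft_torque'],arm.get_obs()['q'])
P=camera_params("wrist"); P['cam_to_world']=np.array(P['cam_to_world']).tolist(); json.dump(P,open("w3.json","w"))
cv2.imwrite("pics/w3.png",read_camera("wrist")[:,:,::-1])
for a in (.05,.1,.15):
    Q=R.from_rotvec(-A*a); print(a,delta(C+Q.apply(p-C)-A*.006/6.283*a,Q*r,(p,r)))
E
```

```text
t: 5.87
tool_pos: [0.6414, 0.0639, 0.1998]
tool_rot: [0.102, 0.947, 0.041, 0.303]
ft_force: [-14.3, -1.2, 2.5]
grip_width: 0.0414
grasp_force: 25.0
leg ang from tool x: -0.14810487520935492 ang from pos -0.1367866431606002 0.0473602233892929 0.0002663618306022776
[-0.0286  1.793  -0.6982] [-0.0102 -0.0193  1.9969 -0.3131  0.5521  1.6895]
0.05 (array([ 0.0001, -0.0023, -0.0003]), array([ 0.0001, -0.0082,  0.0493]))
0.1 (array([ 0.0003, -0.0047, -0.0007]), array([ 0.0001, -0.0163,  0.0987]))
0.15 (array([ 0.0006, -0.007 , -0.001 ]), array([ 0.0002, -0.0245,  0.148 ]))
```

View pics/w3.png

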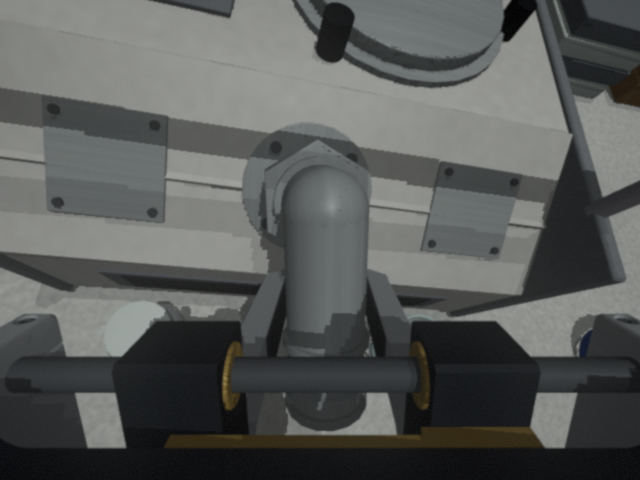

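The seam across the apron runs from (10,161) to (430,213), and the leg stands upright in the picture. The leg is still about 0.13 rad short, which agrees with the tool angle. I'll check the machine's yaw from the seam.

```bash
python3 - <<'E'
from h import *
import json
for f,pp in (("w3.json",[(10,161),(165,180),(425,212)]),("w2.json",[(302,68),(304,110)])):
    P=json.load(open(f)); F=C-.0815*A; q=[]
    for px in pp:
        o,d=ray("w",px,P); q.append(o+d*(A@(F-o))/(A@d)); 
    v=q[0]-q[-1]; print(np.array(q),"yaw",np.arctan2(-v[0],v[1]))
E
python3 -m crank '{"xyz":[[0,-0.0023,0],[0.0003,-0.0047,-0.0007],[0.0005,-0.0065,-0.001],[0.0005,-0.0065,-0.001],[0.0005,-0.0065,-0.001]],"rot":[[0,-0.008,0.049],[0,-0.016,0.099],[0,-0.023,0.138],[0,-0.023,0.138],[0,-0.023,0.138]],"claw":[0.6,0.6,0.6,0.6,0.6]}' 25
python3 - <<'E'
from h import *
p,r=pose(); x=-r.apply([1,0,0]);print("leg ang from tool x:",np.arctan2(x@Y,x@D), "ang from pos",np.arctan2((p-C)@Y,(p-C)@D))
E
```

```text
[[ 0.7225  0.255   0.1555]
 [ 0.7218  0.1659  0.1556]
 [ 0.7202 -0.0229  0.1558]] yaw -0.008439259681688939
[[0.7237 0.1641 0.157 ]
 [0.7221 0.128  0.1561]] yaw -0.043740476116031796
t: 6.33
tool_pos: [0.6411, 0.0703, 0.1994]
tool_rot: [0.081, 0.95, -0.025, 0.299]
ft_force: [-10.0, -0.2, 0.7]
grip_width: 0.0412
grasp_force: 25.0
leg ang from tool x: -0.010108789919377146 ang from pos -0.002547386783189387
```

```bash
python3 -m crank '{"xyz":[[0,0,0],[0,0,0],[0,0,0],[0,0,0],[0,0,0],[0,0,0],[0,0,-0.03],[0,0,-0.06],[0,0,-0.09],[0,0,-0.12],[0,0,-0.15],[0,0,-0.15]],"rot":[[0,0,0],[0,0,0],[0,0,0],[0,0,0],[0,0,0],[0,0,0],[0,0,0],[0,0,0],[0,0,0],[0,0,0],[0,0,0],[0,0,0]],"claw":[0,0,0,0,0,0,0,0,0,0,0,0]}' 25
python3 - <<'E'
from h import *
import json,cv2
from cell import read_camera
print(pose()[0],arm.get_obs()['q'])
P=camera_params("wrist"); P['cam_to_world']=np.array(P['cam_to_world']).tolist(); json.dump(P,open("w4.json","w"))
im=read_camera("wrist")[:,:,::-1];cv2.imwrite("pics/w4.png",im)
E
```

```text
t: 7.33
tool_pos: [0.5589, 0.0967, 0.3304]
tool_rot: [0.08, 0.947, -0.024, 0.309]
ft_force: [-0.7, 0.0, 0.3]
grip_width: 0.0936
grasp_force: 0.0
[0.5589 0.0967 0.3304] [ 0.0668 -0.3453  2.0297 -0.2744  0.8556  1.8043]
```

View pics/w4.png

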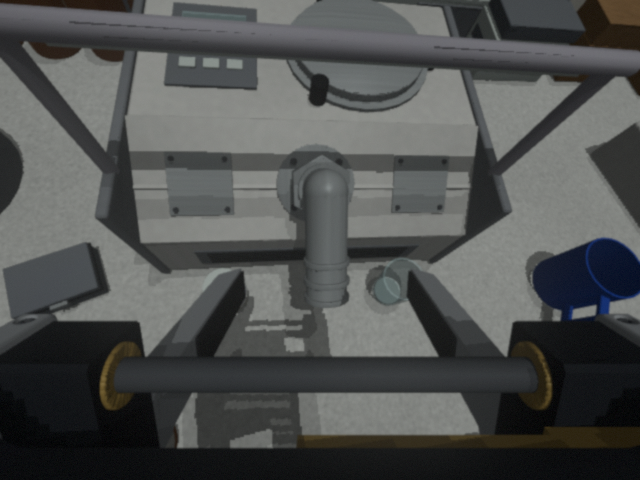

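The elbow points straight downhill now. The ball is at (325,189), the leg is centred on column 326.5, and the outlet is near (326,294).

Run:
```python
from h import *
import json
P=json.load(open("w4.json"))
Cc=C-A*.0015
def pl(px):
    o,d=ray("w",px,P); return o+d*(A@(Cc-o))/(A@d)
c=pl((325,189));
for px in ((326.5,240),(326.5,275),(326,294)):
    q=pl(px)-c; print(pl(px),np.arctan2(q@Y,q@D),np.linalg.norm(q))
print(c)
v=pl((135,188))-pl((468,188)); print("seam-ish yaw",np.arctan2(-v[0],v[1]))
print("outlet pred",Cc+.11*D)
print("jug pick handle dir");
```

```text
[0.6402 0.0702 0.1968] -0.03820425978170804 0.05022554078124783
[0.6101 0.0702 0.1757] -0.0260314574527977 0.08694654670280388
[0.5931 0.0707 0.1638] -0.01797349597549293 0.10768626799785976
[0.6813 0.0717 0.2256]
seam-ish yaw -0.01577242350378754
outlet pred [0.5908 0.0709 0.1622]
jug pick handle dir
```

Run:
```python
from h import *
print(delta([.40,-.38,.33],lean(0,0)))
```

```text
(array([-0.129 ,  0.485 , -0.0148]), array([ 0.6212, -0.364 , -1.5592]))
```

```bash
python3 -m crank '{"xyz":[[-0.02,0.02,-0.02],[-0.04,0.04,-0.02],[-0.06,0.07,-0.02],[-0.08,0.1,-0.015],[-0.129,0.2,-0.015],[-0.129,0.3,-0.015],[-0.129,0.485,-0.015],[-0.129,0.485,-0.015],[-0.129,0.485,-0.015],[-0.129,0.485,-0.015],[-0.129,0.485,-0.015],[-0.129,0.485,-0.015]],"rot":[[0.62,-0.364,-1.56],[0.62,-0.364,-1.56],[0.62,-0.364,-1.56],[0.62,-0.364,-1.56],[0.62,-0.364,-1.56],[0.62,-0.364,-1.56],[0.62,-0.364,-1.56],[0.62,-0.364,-1.56],[0.62,-0.364,-1.56],[0.62,-0.364,-1.56],[0.62,-0.364,-1.56],[0.62,-0.364,-1.56]],"claw":[0,0,0,0,0,0,0,0,0,0,0,0]}'
python3 - <<'E'
from h import *
print(delta([.40,-.38,.33],lean(0,0)))
E
```

```text
t: 8.38
tool_pos: [0.4246, -0.25, 0.3169]
tool_rot: [0.028, 0.856, 0.506, 0.101]
ft_force: [0.8, 0.5, 0.6]
grip_width: 0.094
grasp_force: 0.0
(array([-0.1229,  0.0441, -0.0248]), array([ 0.1855, -0.1042, -0.5021]))
```

```bash
python3 -m crank '{"xyz":[[-0.123,0.044,-0.025],[-0.123,0.044,-0.025],[-0.123,0.044,-0.025],[-0.123,0.044,-0.025],[-0.123,0.044,-0.025],[-0.123,0.044,-0.025],[-0.123,0.044,-0.025]],"rot":[[0.186,-0.104,-0.502],[0.186,-0.104,-0.502],[0.186,-0.104,-0.502],[0.186,-0.104,-0.502],[0.186,-0.104,-0.502],[0.186,-0.104,-0.502],[0.186,-0.104,-0.502]],"claw":[0,0,0,0,0,0,0]}'
python3 - <<'E'
from h import *
import json,cv2
from cell import read_camera
print(pose()[0],arm.get_obs()['q'])
P=camera_params("wrist"); P['cam_to_world']=np.array(P['cam_to_world']).tolist(); json.dump(P,open("w5.json","w"))
im=read_camera("wrist")[:,:,::-1];cv2.imwrite("pics/w5.png",im)
E
```

```text
t: 8.97
tool_pos: [0.4004, -0.3774, 0.33]
tool_rot: [0.0, 0.709, 0.705, 0.001]
ft_force: [0.3, 0.4, 0.3]
grip_width: 0.094
grasp_force: 0.0
[ 0.4004 -0.3774  0.33  ] [-0.9631 -0.0597  1.6928  0.0024  1.5088 -0.9579]
```

View pics/w5.png

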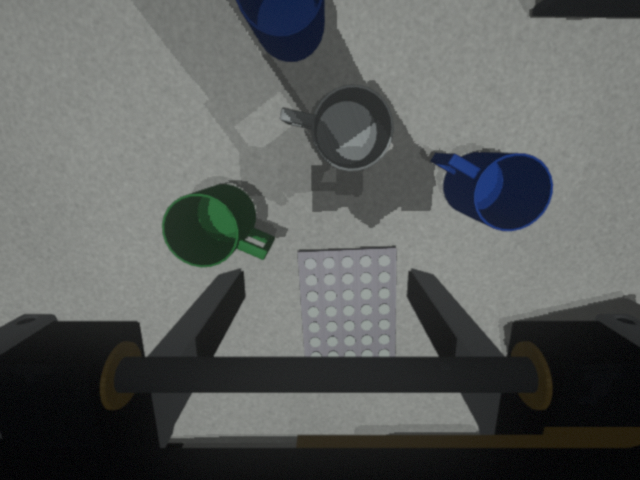

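The wrist view shows the steel jug's rim centred near (353,128), with its handle going left to about (285,115). The green jug is at (205,225). The blue ones are at (280,20) and (510,190).

Run:
```python
from h import *
import json,cv2
P=json.load(open("w5.json")); im=cv2.imread("pics/w5.png"); g=cv2.cvtColor(im,cv2.COLOR_BGR2GRAY)
c=cv2.HoughCircles(cv2.GaussianBlur(g,(3,3),0)[70:190,270:410],cv2.HOUGH_GRADIENT_ALT,1,5,param1=100,param2=.5,minRadius=28,maxRadius=50); print(c+np.array([270,70,0,0][:c.shape[-1]]) if c is not None else None)
for px in ((353,128),): print("rim",onz("w",px,.11,P))
r=onz("w",(353,128),.11,P)
for px in ((282,115),(290,117),(300,119)):
    h=onz("w",px,.097,P); v=h-r; print(h,np.degrees(np.arctan2(v[1],v[0])),np.hypot(v[0],v[1]))
for px in ((205,228),(515,192),(280,5)): print("other",onz("w",px,.11,P))
print(g[100:132:2,276:324:3])
```

```text
[[[348.     129.      40.1543]
  [348.     129.      30.1996]]]
rim [ 0.4307 -0.2806  0.11  ]
[ 0.3528 -0.2658  0.097 ] 169.22100812126973 0.07929236736655645
[ 0.3616 -0.2679  0.097 ] 169.5932821557852 0.07025228124731372
[ 0.3727 -0.2701  0.097 ] 169.71646561354905 0.05899735370812871
other [ 0.2595 -0.3909  0.11  ]
other [ 0.6162 -0.3509  0.11  ]
other [ 0.3565 -0.1642  0.11  ]
[[141 139 135 135 114 113  65  63  68  81  82  81  80  79  70  69]
 [134 140 140 137 118 116 101  65  64  79  81  82  83  77  63  72]
 [133 137 141 139 137 118 116  67  64  69  80  82  84  70  65  62]
 [133 136 134 132 137 125 119  76  67  62  80  81  78  65  73  52]
 [136 133  98  81  98 120 115 112  69  65  75  81  69  64  69  46]
 [137 135 115  80  76  74  75  89  90  63  66  80  66  69  58  48]
 [137 134 119  90  78  75  65  60  63  55  60  75  64  72  47  46]
 [137 132 126 123  82  77  72  60  59  59  59  56  57  61  45  49]
 [138 131 133 139 110  78  77  60  59  60  60  60  59  55  48  65]
 [142 123 132 141 139  81  80  71  59  58  60  57  59  49  47  79]
 [140 135 100 108 124  84  77  76  65  59  58  57  56  48  45  72]
 [142 140 132  80  67  76  71  71  75  58  56  57  57  47  50  56]
 [145 142 140 130  94  86 102  92  73  53  53  55  57  47  54  57]
 [141 143 141 138 137 118 107  95  92  63  53  52  56  45  56  57]
 [137 140 138 134 124 118 117 117 113 101  63  52  55  46  58  58]
 [137 138 135 129 122 118 116 117 117 112  78  64  55  47  57  59]]
```

Run:
```python
from h import *
print(delta([.356,-.265,.20],lean(0,np.radians(79.5))))
```

```text
(array([ 0.1118, -0.0452,  0.1306]), array([ 0.0026,  0.0007, -1.3925]))
```

```bash
python3 -m crank '{"xyz":[[0.02,-0.01,0.01],[0.04,-0.02,0.02],[0.06,-0.03,0.03],[0.08,-0.04,0.04],[0.1,-0.045,0.05],[0.112,-0.045,0.06],[0.112,-0.045,0.07],[0.112,-0.045,0.08],[0.112,-0.045,0.09],[0.112,-0.045,0.11],[0.112,-0.045,0.13],[0.112,-0.045,0.13]],"rot":[[0,0,-0.12],[0,0,-0.24],[0,0,-0.36],[0,0,-0.48],[0,0,-0.6],[0,0,-0.72],[0,0,-0.84],[0,0,-0.96],[0,0,-1.08],[0,0,-1.2],[0,0,-1.32],[0,0,-1.3925]],"claw":[0.55,0.55,0.55,0.55,0.55,0.55,0.55,0.55,0.55,0.55,0.55,0.55]}' 20
python3 - <<'E'
from h import *
import cv2
from cell import read_camera
print(delta([.356,-.265,.068],lean(0,np.radians(79.5))),arm.get_obs()['q'])
im=read_camera("wrist")[:,:,::-1];cv2.imwrite("pics/w6.png",im)
E
```

```text
t: 10.02
tool_pos: [0.3546, -0.2629, 0.1974]
tool_rot: [-0.001, 0.089, 0.996, 0.002]
ft_force: [-0.1, 0.4, -0.3]
grip_width: 0.0421
grasp_force: 0.0
(array([-0.0019, -0.0024,  0.1294]), array([ 0.0044, -0.0017,  0.0056])) [-0.8971 -0.2399  2.0945  0.0023  1.2912 -2.2909]
```

```bash
python3 -m crank '{"xyz":[[-0.002,-0.0024,0.03],[-0.002,-0.0024,0.06],[-0.002,-0.0024,0.09],[-0.002,-0.0024,0.11],[-0.002,-0.0024,0.129],[-0.002,-0.0024,0.129],[-0.002,-0.0024,0.129]],"rot":[[0,0,0],[0,0,0],[0,0,0],[0,0,0],[0,0,0],[0,0,0],[0,0,0]],"claw":[0.55,0.55,0.55,0.55,0.55,0.55,0.55]}' 20
python3 -m crank '{"xyz":[[0,0,0],[0,0,0],[0,0,0],[0,0,0],[0,0,0],[0,0,0],[0,0,0],[0,0,0]],"rot":[[0,0,0],[0,0,0],[0,0,0],[0,0,0],[0,0,0],[0,0,0],[0,0,0],[0,0,0]],"claw":[0.7,0.8,0.9,0.95,0.95,0.95,0.95,0.95]}' 20
```

```text
t: 10.65
tool_pos: [0.358, -0.2676, 0.0726]
tool_rot: [0.001, 0.092, 0.996, 0.0]
ft_force: [0.2, 0.1, -0.1]
grip_width: 0.0422
grasp_force: 0.0
t: 11.32
tool_pos: [0.3587, -0.2685, 0.0736]
tool_rot: [0.002, 0.091, 0.996, -0.001]
ft_force: [-1.5, 1.2, 5.1]
grip_width: 0.0135
grasp_force: 20.0
```

```bash
python3 -m crank '{"xyz":[[0,0,0],[0,0,0],[0,0,-0.01],[0,0,-0.02],[0,0,-0.04],[0,0,-0.06],[0,0,-0.08],[0,0,-0.1],[0,0,-0.12],[0,0,-0.135],[0,0,-0.135]],"rot":[[0,0,0],[0,0,0],[0,0,0],[0,0,0],[0,0,0],[0,0,0],[0,0,0],[0,0,0],[0,0,0],[0,0,0],[0,0,0]],"claw":[0.95,0.95,0.95,0.95,0.95,0.95,0.95,0.95,0.95,0.95,0.95]}' 50
python3 - <<'E'
from h import *
import cv2
from cell import read_camera
o=arm.get_obs(); print(o['ft_force'],o['ft_torque'])
im=read_camera("scene")[:,:,::-1];cv2.imwrite("pics/s2.png",im)
print(delta([.40,.07,.205],lean(0,np.radians(90))))
E
```

```text
t: 12.23
tool_pos: [0.359, -0.2694, 0.2117]
tool_rot: [0.004, 0.091, 0.996, -0.003]
ft_force: [0.3, 0.0, -1.4]
grip_width: 0.0136
grasp_force: 50.0
[ 0.2803  0.0198 -1.4298] [0.0704 0.0247 0.0307]
(array([0.0203, 0.3406, 0.0035]), array([-0.0037,  0.0058, -0.1819]))
```

Run:
```python
from h import *
import cv2
a=cv2.imread("pics/scene0.png");b=cv2.imread("pics/s2.png")
P=camera_params("scene");M=np.linalg.inv(np.array(P['cam_to_world']));f=240/np.tan(np.radians(P['vertical_fov']/2))
def pr(X):
    c=M[:3,:3]@np.array(X)+M[:3,3]; return int(P['cx']-f*c[0]/c[2]),int(P['cy']+f*c[1]/c[2])
for X in ([.432,-.279,.05],[.46,-.31,.04],[.432,-.279,.19],[.46,-.31,.2]):
    u,v=pr(X); print((u,v),a[v-3:v+4,u-3:u+4].mean((0,1)),b[v-3:v+4,u-3:u+4].mean((0,1)))
```

```text
(230, 333) [97.4694 98.8367 98.1837] [41.3265 42.2245 42.4082]
(230, 349) [38.8367 39.1633 38.9796] [57.2653 59.7347 61.3673]
(223, 311) [76.8571 78.7143 79.7143] [54.8571 55.5714 55.0816]
(222, 325) [38.8571 39.3061 39.3469] [39.1633 39.7143 39.4898]
```

```bash
python3 -m crank '{"xyz":[[0.001,0.02,0],[0.003,0.05,0],[0.005,0.08,0],[0.007,0.11,0],[0.009,0.14,0],[0.011,0.17,0],[0.013,0.2,0],[0.015,0.23,0],[0.017,0.26,0],[0.019,0.3,0],[0.02,0.325,0],[0.02,0.34,0]],"rot":[[0,0,-0.02],[0,0,-0.035],[0,0,-0.05],[0,0,-0.065],[0,0,-0.08],[0,0,-0.095],[0,0,-0.11],[0,0,-0.125],[0,0,-0.14],[0,0,-0.155],[0,0,-0.17],[0,0,-0.18]],"claw":[0.95,0.95,0.95,0.95,0.95,0.95,0.95,0.95,0.95,0.95,0.95,0.95]}' 50
python3 - <<'E'
from h import *
import cv2
from cell import read_camera
for n in("scene","side"): cv2.imwrite(f"pics/{n}3.png",read_camera(n)[:,:,::-1])
o=arm.get_obs(); print(o['ft_force'],o['q']); p,r=pose(); print(r.apply([1,0,0]))
print(delta([.40,.07,.083],lean(0,np.radians(90))))
P=camera_params("side");M=np.linalg.inv(np.array(P['cam_to_world']));f=240/np.tan(np.radians(P['vertical_fov']/2))
c=M[:3,:3]@(p+[.077,0,.04])+M[:3,3]; print(P['cx']-f*c[0]/c[2],P['cy']+f*c[1]/c[2])
E
```

```text
t: 13.28
tool_pos: [0.3984, 0.0727, 0.2059]
tool_rot: [0.0, -0.001, 1.0, -0.0]
ft_force: [0.7, -0.4, -2.5]
grip_width: 0.0137
grasp_force: 50.0
[-0.5096 -0.295  -2.1604] [-0.1028 -0.3595  2.1702 -0.0004  1.3309 -1.6758]
[-1.     -0.0022  0.0001]
(array([-0.0014, -0.0019,  0.123 ]), array([-0.0004, -0.0001,  0.0022]))
315.2633032501469 243.89718338217676
```

```bash
python3 -m crank '{"xyz":[[0,-0.001,0.025],[0,-0.002,0.05],[0,-0.002,0.075],[0,-0.002,0.1],[0,-0.002,0.119],[0,-0.002,0.119],[-0.025,-0.002,0.119],[-0.05,-0.002,0.119],[-0.075,-0.002,0.119],[-0.1,-0.002,0.119],[-0.117,-0.002,0.119],[-0.117,-0.002,0.119]],"rot":[[0,0,0],[0,0,0],[0,0,0],[0,0,0],[0,0,0],[0,0,0],[0,0,0],[0,0,0],[0,0,0],[0,0,0],[0,0,0],[0,0,0]],"claw":[0.95,0.95,0.95,0.95,0.95,0.95,0.95,0.95,0.95,0.95,0.95,0.95]}' 50
python3 - <<'E'
from h import *
import cv2
from cell import read_camera
for n in("scene","side"): cv2.imwrite(f"pics/{n}4.png",read_camera(n)[:,:,::-1])
print(pose()[0],arm.get_obs()['ft_force'])
a=cv2.imread("pics/scene4.png"); b=cv2.imread("pics/side4.png")
g=lambda i:cv2.resize(cv2.convertScaleAbs(i,alpha=1.5,beta=15),(400,600),interpolation=cv2.INTER_CUBIC)
cv2.imwrite("pics/c4.png",np.hstack([g(a[200:350,300:400]),g(b[190:310,230:310])]))
E
```

```text
t: 14.38
tool_pos: [0.5205, 0.0665, 0.0906]
tool_rot: [0.003, 0.002, 1.0, -0.001]
ft_force: [0.7, 0.9, -1.3]
grip_width: 0.0133
grasp_force: 50.0
[0.5169 0.0671 0.0893] [-0.1587  0.7135 -2.4817]
```

View pics/c4.png

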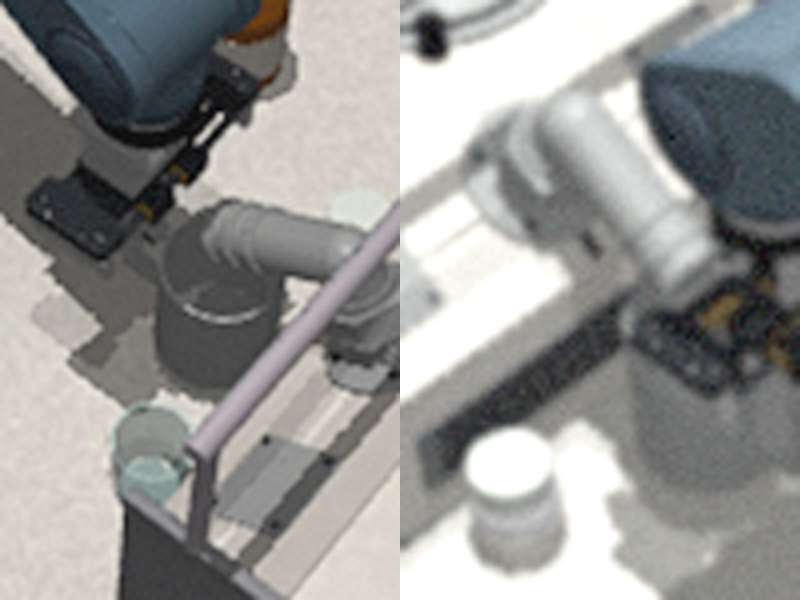

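The jug is held upright under the outlet. In the scene crop its rim spans columns 158–282 with its front at row 320, so the rim centre is at about (220,268), which is scene pixel (355,267).

Run:
```python
from h import *
for px in ((355,267),(355,265.5)): print(onz("scene",px,.1255))
# scene bias check: original jug rim and outlet position comparision
print("front edge", onz("scene",(355,280),.1255),"left",onz("scene",(339.5,268.5),.1255),"right",onz("scene",(370.5,268.5),.1255))
print(pose()[0])
```

```text
[0.5943 0.0632 0.1255]
[0.5915 0.067  0.1255]
front edge [0.6184 0.0307 0.1255] left [0.5639 0.0327 0.1255] right [0.6303 0.0861 0.1255]
[0.5169 0.0671 0.0893]
```

```bash
python3 -m crank '{"xyz":[[0,0.0045,0],[0,0.0045,0.003],[0,0.0045,0.006],[0,0.0045,0.009],[0,0.0045,0.012],[0,0.0045,0.014],[0,0.0045,0.014],[0,0.0045,0.014]],"rot":[[0,0,0],[0,0,0],[0,0,0],[0,0,0],[0,0,0],[0,0,0],[0,0,0],[0,0,0]],"claw":[0.95,0.95,0.95,0.95,0.95,0.95,0.95,0.95]}' 50
```

```text
t: 15.15
tool_pos: [0.517, 0.0722, 0.0748]
tool_rot: [0.001, 0.001, 1.0, -0.001]
ft_force: [0.5, 0.8, -1.7]
grip_width: 0.0139
grasp_force: 50.0
```

```bash
python3 -m crank '{"xyz":[[0,0,0.001],[0,0,0.002],[0,0,0.003],[0,0,0.003]],"rot":[[0,0,0],[0,0,0],[0,0,0],[0,0,0]],"claw":[0.95,0.95,0.95,0.95]}' 50
```

```text
t: 15.48
tool_pos: [0.5179, 0.072, 0.0736]
tool_rot: [0.002, 0.001, 1.0, -0.001]
ft_force: [-5.2, -0.5, 8.5]
grip_width: 0.0134
grasp_force: 50.0
```

```bash
python3 -m crank '{"xyz":[[0,0,0],[0,0,0],[0,0,0],[0,0,0],[0,0,0],[0,0,0],[0.01,0,-0.005],[0.03,0,-0.01],[0.05,0,-0.03],[0.07,0,-0.06],[0.09,0,-0.1],[0.09,0,-0.14]],"rot":[[0,0,0],[0,0,0],[0,0,0],[0,0,0],[0,0,0],[0,0,0],[0,0,0],[0,0,0],[0,0,0],[0,0,0],[0,0,0],[0,0,0]],"claw":[0.5,0.5,0.5,0.5,0.5,0.5,0.5,0.5,0.5,0.5,0.5,0.5]}' 20
python3 -m crank '{"xyz":[[-0.0,-0.0,-0.04],[0,0,-0.08],[0,0,-0.12],[0,0,-0.12],[0,0,-0.12]],"rot":[[0,0,0],[0,0,0],[0,0,0],[0,0,0],[0,0,0]],"claw":[0.5,0.5,0.5,0.5,0.5]}' 20
python3 - <<'E'
from h import *
import cv2
from cell import read_camera
for n in("scene","side"): cv2.imwrite(f"pics/{n}5.png",read_camera(n)[:,:,::-1])
a=cv2.imread("pics/scene5.png");b=cv2.imread("pics/scene4.png")
P=camera_params("scene");M=np.linalg.inv(np.array(P['cam_to_world']));f=240/np.tan(np.radians(P['vertical_fov']/2))
# rim extents: gray row profiles about the expected rim; dark jug vs bench
g=cv2.cvtColor(a,cv2.COLOR_BGR2GRAY)
for v in (262,268,274,278,284,290,294,298,302): print(v,g[v,332:380:2])
print(g[268:310:2,355])
E
```

```text
t: 16.48
tool_pos: [0.4228, 0.0729, 0.2096]
tool_rot: [-0.001, 0.001, 1.0, -0.0]
ft_force: [1.2, -0.6, 0.2]
grip_width: 0.0468
grasp_force: 0.0
t: 16.9
tool_pos: [0.4275, 0.0725, 0.3334]
tool_rot: [0.005, 0.001, 1.0, -0.001]
ft_force: [-0.0, 0.3, 0.0]
grip_width: 0.0472
grasp_force: 0.0
262 [33 33 70 74 92 32 37 38 41 37 61 44 65 57 62 72 67 67 72 75 77 81 81 82]
268 [50 47 58 47 75 35 37 40 39 39 41 43 43 41 40 40 41 38 34 33 30 34 42 47]
274 [ 75  76  72  51  38  75  60  55  59  47  32  72  72  70  78  62  38  40
  40  52 133 129 123  92]
278 [ 74  76  73  63  41  42  35  71 105  89  86  86  87  86  88  84  70  35
  33 104 133 110  93 110]
284 [140  91  66  57  42  43  42  42  40  41  40  41  38  43  39  40  41  37
  41  93 112 106  89  59]
290 [134 129 129 138  87  41  44  41  40  38  40  42  39  39  41  36  87 112
 112  96  68  89 124 122]
294 [126 130 130 130 134 133  63  33  39  41  39  40  40  36  65 108 113 100
  78  77 125 120 115 103]
298 [134 132 133 130 128 128 132 134 126 112  94  94  78 106 115 103  84  56
 119 119 119 107 103 103]
302 [113  89  82  82  89 107 126 129 130 131 123 100 114 108  93  63 110 121
 118 115 102 103 102 107]
[ 39  38  46  70  88  87  98  34  41  40  41  41  39  41  36 102  85 105
 112 103  91]
```

Run:
```python
from h import *
import cv2
for px in ((355,267.5),(355,266.5),(354.5,267)): print(onz("scene",px,.110))
P=camera_params("scene");M=np.linalg.inv(np.array(P['cam_to_world']));f=240/np.tan(np.radians(P['vertical_fov']/2))
def pr(X):
    c=M[:3,:3]@np.array(X)+M[:3,3]; return np.array([P['cx']-f*c[0]/c[2],P['cy']+f*c[1]/c[2]])
th=np.linspace(0,6.28,73)
for z in(.11,0):
    E=np.array([pr([.592+.045*np.cos(t),.0715+.045*np.sin(t),z]) for t in th]); print(z,E.min(0),E.max(0))
# calibration cross-check of outlet as seen in scene: predicted pixel
print("outlet px",pr([.591,.071,.162]))
```

```text
[0.5909 0.0695 0.11  ]
[0.589 0.072 0.11 ]
[0.5888 0.0699 0.11  ]
0.11 [339.6248 253.3151] [371.9384 281.5644]
0 [338.1175 271.9856] [368.636  299.1773]
outlet px [356.5944 257.805 ]
```

```bash
python3 -c "
from cell import workorder; print(workorder.job_done())"
```

```text
the job is handed in; nothing more can be done
None
```

The job is handed in at about 17 s of the 67 s: the elbow was last measured within about 0.04 rad of the mark, and the steel jug stands free with its mouth a few millimetres from centred under the outlet by camera. I saw no contact with the bystanders, and the hand-in call gave no verdict.

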